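Lock off the bench isolator

ROBOT

A 7-joint arm with a two-finger parallel gripper is mounted at the origin on the work surface; the furniture and walls round the work are solid. World frame = base frame: x ahead of the robot, y to its left, z up, the work surface at z = 0. Lengths are in m, angles in rad, forces in N, time in s.
With the tool pointing down it reaches from about 0.4 to 0.85 m from the base axis. Payload 4.5 kg.
Tool frame: the origin (TCP) lies where the fingers leave the gripper's body, on its centre line; the fingertips stand 64 mm ahead of it and the grasp point (between the pads) lies 45 mm ahead of it; z points along the fingers, y is the line along which they close (so a half turn about z gives the same grasp; the last joint's range is limited). The gripper opens to 88 mm and grips with 3 to 60 N. Pads are 18 mm wide; open, the fingers measure 123 mm over their backs; the gripper's body (75 mm by 187 mm) begins 45 mm behind the grasp point.
Start: joints at [1.367, 0.689, -0.195, 1.565, 0.157, 0.902, -0.215], TCP at [0.147, -0.607, 0.303] pointing down, gripper open.
Joint ranges: [-3.01, 3.01], [-0.46, 2.08], [-1.47, 1.51], [0.13, 2.56], [-1, 4.14], [0.04, 2.09], [-2.66, 2.66]. Speed limits (rad/s): [2.57, 2.57, 3.14, 3.14, 3.14, 3.14, 3.14].

INTERFACE

Orientations are given as a unit quaternion [x, y, z, w].
In Python, from plant import r gives the robot as it stands.
- The arm moves only by the tool play_rows, never from a script. Its arguments are lists of equal length, an entry for each row: "translation": the shift along the tool's x, y, z in m, a list of three; "delta_rot": the turn, a rotation vector about the tool's x, y, z in degrees, a list of three; "grip": the opening, from -1 (shut) to 1 (fully open). In form: {"translation": [[x, y, z], ...], "delta_rot": [[rx, ry, rz], ...], "grip": [grip, ...]}. A call has 1 to 20 rows; each row shifts and turns the commanded pose from where the row before left it, along the tool's axes as they then stand; what a row does not reach is not made up. A row lasts 1/8 s, in which the tool goes at most 62.5 mm and 10.7 degrees, less where a joint would pass 70% of its speed; a pose out of reach is approached as far as the arm can. A call with a gripper value outside its range is refused whole. The fingers move at their own pace and stop on an object; "squeeze" is the grip in N (left out, the last holds). Time passes only in rows, so rows that do not move let the fingers close. It gives the time, the measured TCP pose, the force, the opening and the grip force at its end, in the units of the state.
- r.get_state(): the state, without advancing time (a new reading comes with each control period).
- r.snapshot(name): name is "side" or "top" or "wrist"; returns the picture (400x640x3 uint8, blue, green, red); there is no depth.
- r.get_calibration(name): a dict with "intrinsics" (3x3 intrinsics, pixels), "eye" and "rotation" of the camera in the world. Camera axes: x right, y up, looking along -z (the intrinsics and any distortion apply to the point x, -y, -z); pixel columns grow to the right and rows downward; lengths in m; the calibration is good to about 2 mm. A picture is of the moment at which its call begins: read the wrist's pose just before it. get_calibration takes no time and is no camera call; for the wrist camera it gives the pose at the moment of the call.
- r.finish_job(): hands the job in; it is judged then, once.
Trained networks look in the newest picture that a camera, given by its name, has taken for a name from the list of things; names that differ only in an ending like _2 or _b are one class to them, and where a whole thing is asked for, a point or a joint stands for the part that bears it (a point fixed in the world has none). Each returns a list of dicts, best first, with "confidence" (0 to 1); they miss things now and then, are a little off and sometimes report something else, mostly with a low value. They report only what shows in the picture. A call takes as long as a camera call.
- r.look_for(camera, target): "point" ([x, y, z] in m, in world coordinates, good to about 4 mm: the middle of the surface that is visible of it).
- r.silhouettes(camera, target): "pixels" (400x640 bool, what is visible of it).
The state is a dict: "clock": time; "q": joint angles; "qd": joint speeds; "joint_torque": joint torques, N m; "tool_pos": TCP position; "eef_rot": TCP orientation; "contact_force": force on the tool from outside, world axes, zero at the start; "moment": the same for the moment, N m; "opening": opening from 0.0 (shut) to 1.0 (fully open); "finger_force": force on a finger pad.
Only numpy, scipy, OpenCV 4.12 (cv2) and the standard library are available. Lean on these libraries where they do the work, as an engineer would, in place of code of your own. Each camera call takes 0.05 s, during which the arm holds its last target. There are 200 camera calls.

TASK

The centrifuge supply is to be locked off before servicing. On the grey isolator box, swing the knobbed handle round to off, where it lies in line with the sliding hasp tongue, and slide the tongue in by its upright tab until its hole is right under the hole at the handle's end, so that a padlock could go straight through both. Both run on past that place, so do not simply push them to their end stops; let go of both and leave the other things on the bench where they are.

Things in the scene. Friction and masses are not known exactly. Their poses are not given: they have to be found in the camera images.
- isolator: Fixed grey isolator box, base 150 x 300 mm. Origin on the bench, y along its length, z up. At +y a housing (134 x 120 mm, top z = 50 mm) carries the handle, pivot at x = 0, y = +80 mm; at -y a block (80 x 96 mm, top 50 mm) carries the tongue between rails 34 mm apart, tops z = 62 mm. Holes meet in the open gap between, at x = 0, y = -30 mm. Place and yaw vary.
- handle (a joint): Handle angle about its upright pivot (rad, anticlockwise from above). 0: points along the isolator's -x (on). 1.571: points along the isolator's -y, straight at the tongue (off). End stops -0.1 and 1.9, so it can run past off. About 0.2 N m of friction; it stays where it is left and has no click.
- handle_knob (a point): Middle of the round black upright knob on the handle, 70 mm from the pivot. 26 mm across from z = 82 to 108 mm above the bench, top at 112 mm; this point at z = 97 mm. Below it the handle is a flat steel bar 22 mm wide (top at z = 68 mm, collar to 73 mm). Turns with the handle.
- handle_hole (a point): Centre of the 14 mm padlock hole in the flat eye (32 mm across, 5 mm thick) at the handle's end, 110 mm from the pivot, 65 mm above the bench.
- tongue (a joint): How far the hasp tongue is slid in along the isolator's +y (m). 0: fully withdrawn; 0.042: its hole is where the handle's hole comes at off; end stop at 0.060, so it can run past. About 2.5 N of friction; it stays where it is left.
- tongue_tab (a point): Point on the upright dark steel tab of the tongue by which it is slid, 28 mm along the isolator's x, 10 mm thick along its y, z = 55 to 95.5 mm above the bench; this point at z = 85.5 mm. It is 60 mm from the tongue's hole, to the isolator's -y.
- tongue_hole (a point): Centre of the 14 mm padlock hole in the flat steel eye (32 mm across, 5 mm thick) at the inner end of the tongue, 54 mm above the bench, below the level of the handle's eye.
- timer: Bystander: loose white bench timer, 64 x 68 x 19 mm, to the left of the isolator. Origin at the centre of its underside.
- tape_roll: Bystander: loose roll of white tape lying flat, 73 mm across, 25 mm high, left of the isolator. Origin at the centre of its underside.

How it is judged:
By the outcome, as a careful person would: the job done as asked, in the order asked, and still so for the second after the job is handed in, with the robot touching nothing.
It also fails if it takes over 64 s, if anything falls off the work surface, if the arm or the gripper's body presses on something with over 40 N, if the wrist force passes 120 N, or if a joint passes its speed limit or range.

## Working session

There is one attempt and no reset: what is moved stays moved. The work goes in short steps, Python scripts to look and compute and a tool call to move; the robot and the scene stay as the last step left them, time stands still between calls to the robot, and variables do not carry over. Pictures are saved under pics/ and viewed, at most 10 in all, crops included, and the job is handed in when it is done.

Besides the shell and the picture viewer there is one more tool, called after "Request:" in YAML: its name, and indented under it one key for each argument. play_rows: Moves the arm, as the interface text tells. Its arguments: {"type":"object","properties":{"translation":{"type":"array","items":{"type":"array","items":{"type":"number"}}},"delta_rot":{"type":"array","items":{"type":"array","items":{"type":"number"}}},"grip":{"type":"array","items":{"type":"number"}},"squeeze":{"type":"number"}},"required":["translation","delta_rot","grip"]}

```bash
ls; mkdir -p pics
python3 - <<'E'
from plant import r
import cv2,numpy as np
s=r.get_state();print({k:np.round(v,3).tolist() for k,v in s.items()})
ims=[]
for c in ["side","top"]:
    im=r.snapshot(c);ims.append(im)
    cal=r.get_calibration(c);print(c,{k:np.round(v,4).tolist() if k!='distortion' else v for k,v in cal.items()})
    for t in ["isolator","handle_knob","handle_hole","tongue_tab","tongue_hole","timer","tape_roll"]:
        print(t,[(np.round(d['point'],4).tolist(),round(d['confidence'],2)) for d in r.look_for(c,t)[:2]])
cv2.imwrite('pics/a.png',np.vstack(ims)[:, :] if 0 else cv2.resize(np.vstack(ims),(480,600)))
cv2.imwrite('pics/top.png',ims[1]);cv2.imwrite('pics/side.png',ims[0])
E
```

```text
pics
{'clock': 0.0, 'q': [1.367, 0.69, -0.194, 1.566, 0.157, 0.903, -0.215], 'qd': [0.0, 0.0, -0.0, -0.001, 0.002, -0.0, -0.001], 'joint_torque': [-0.0, -52.757, -1.267, -15.343, -0.053, 0.006, 0.0], 'tool_pos': [0.147, -0.607, 0.302], 'eef_rot': [0.993, 0.119, -0.0, -0.001], 'contact_force': [0.655, -0.408, -0.116], 'moment': [0.018, 0.016, -0.006], 'finger_force': 0.0, 'opening': 1.0}
side {'intrinsics': [[498.5056, 0.0, 313.557], [0.0, 498.5056, 192.7163], [0.0, 0.0, 1.0]], 'eye': [0.3605, -0.8282, 0.7512], 'rotation': [0.4015, -0.0433, -0.0846, 0.9109]}
isolator [([0.5188, -0.2753, 0.042], 0.76)]
handle_knob [([0.4433, -0.2492, 0.0719], 0.84)]
handle_hole []
tongue_tab [([0.5678, -0.3452, 0.0515], 0.6)]
tongue_hole [([0.5738, -0.344, 0.0563], 0.69)]
timer [([0.584, 0.0609, 0.0202], 0.9)]
tape_roll [([0.4302, 0.1031, 0.0213], 0.9), ([0.5182, -0.2729, 0.0416], 0.32)]
top {'intrinsics': [[519.0717, 0.0, 308.5473], [0.0, 519.0717, 204.2813], [0.0, 0.0, 1.0]], 'eye': [0.4191, -0.1118, 1.32], 'rotation': [-0.025, 0.0197, 0.7124, -0.701]}
isolator [([0.5211, -0.2685, 0.0505], 0.64)]
handle_knob [([0.4409, -0.2281, 0.0783], 0.7)]
handle_hole [([0.4448, -0.2231, 0.0761], 0.89)]
tongue_tab [([0.5679, -0.3347, 0.0571], 0.58), ([0.5156, -0.2707, 0.049], 0.51)]
tongue_hole [([0.5678, -0.3328, 0.059], 0.91)]
timer [([0.5873, 0.0726, 0.018], 0.81)]
tape_roll [([0.4412, -0.227, 0.0744], 0.24)]
```

View pics/top.png

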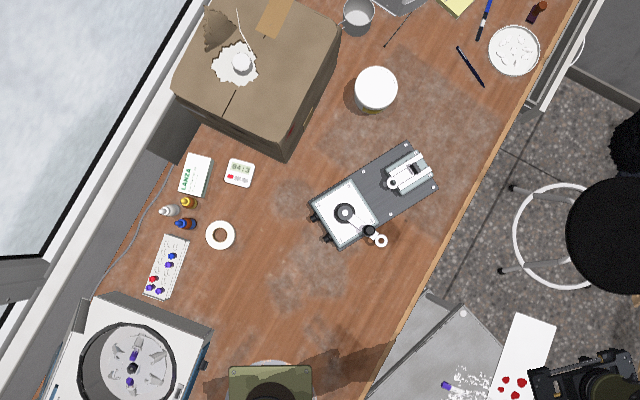

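View pics/side.png

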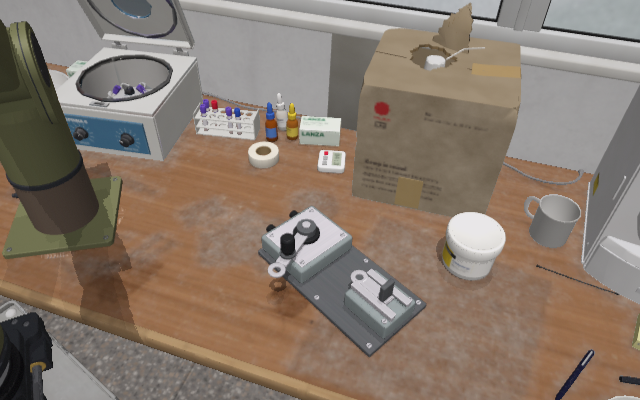

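The top view shows the isolator with its pivot cap near (345,212), knob (369,230), handle eye (381,240), tongue eye (392,184) and tab near (407,170). I'll zoom in to locate these more accurately.

Run:
```python
import cv2,numpy as np
t=cv2.imread('pics/top.png')[135:255,300:445];s=cv2.imread('pics/side.png')[200:355,250:430]
a=cv2.resize(t,None,fx=5.5,fy=5,interpolation=cv2.INTER_CUBIC)
cv2.imwrite('pics/topz.png',cv2.resize(t,None,fx=5,fy=5,interpolation=cv2.INTER_CUBIC)[:, :800])
cv2.imwrite('pics/sidez.png',cv2.resize(s,None,fx=3.8,fy=3.8,interpolation=cv2.INTER_CUBIC))
```

```text
(no output)
```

View pics/topz.png

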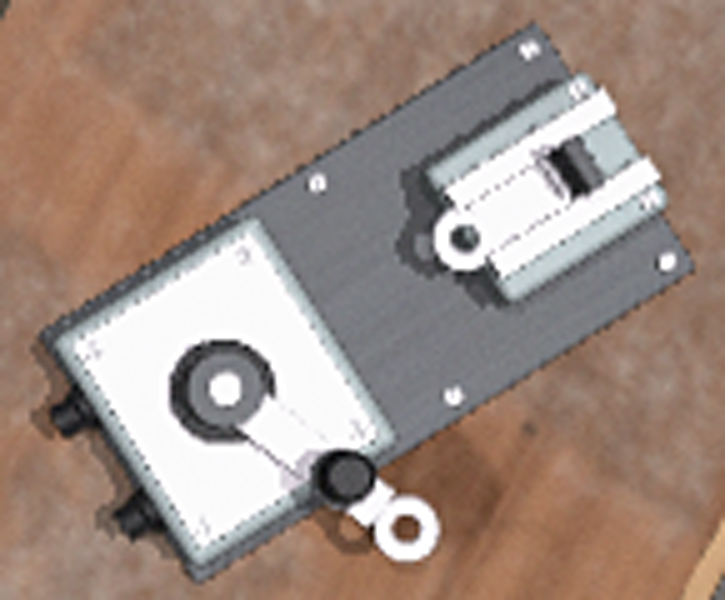

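View pics/sidez.png

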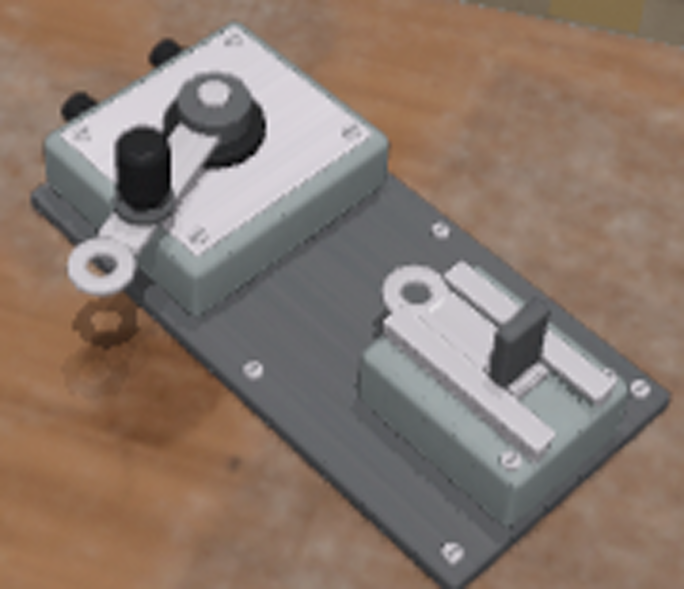

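The top zoom shows the handle eye at (407,530), tongue eye (465,240), knob top (347,473), pivot (225,390) and the plate corners. The side zoom shows handle eye (101,265), tongue eye (414,292), knob top (143,140) and pivot (214,94). I'll fit the pose to both views.

```bash
cat > h.py <<'E'
import numpy as np,cv2
from plant import r
from scipy.spatial.transform import Rotation as R
from scipy.optimize import least_squares
def proj(cal,P):
    Rm=np.asarray(cal['rotation']);Rm=R.from_quat(Rm).as_matrix() if Rm.size==4 else Rm
    p=(np.atleast_2d(P)-cal['eye'])@Rm
    q=p*[1,-1,-1]; q=q@np.asarray(cal['intrinsics']).T
    return q[:,:2]/q[:,2:]
def tri(cals,pix):
    return least_squares(lambda P:np.concatenate([proj(c,P)[0]-p for c,p in zip(cals,pix)]),[.5,-.25,.05]).x
def iso(v,P):
    c,s=np.cos(v[2]),np.sin(v[2]); P=np.atleast_2d(P)
    return np.c_[v[0]+c*P[:,0]-s*P[:,1],v[1]+s*P[:,0]+c*P[:,1],P[:,2]]
E
python3 - <<'E'
from h import *
T=lambda *p:np.array(p)/5+[300,135]
S=lambda *p:np.array(p)/3.8+[250,200]
ct,cs=r.get_calibration('top'),r.get_calibration('side')
both={'hh':(T(407,530),S(101,265)),'th':(T(465,240),S(414,292)),'knobtop':(T(347,473),S(143,140)),'piv':(T(225,390),S(214,94)),
's1':(T(318,183),S(440,230)),'s2':(T(453,397),S(253,369)),'s3':(T(530,50),S(640,388)),'s4':(T(667,262),S(453,552))}
W={}
for k,(a,b) in both.items():
    W[k]=tri([ct,cs],[a,b]); print(k,W[k].round(4),(proj(ct,W[k])[0]-a).round(1),(proj(cs,W[k])[0]-b).round(1))
# fit
def model(v):
    th=v[3]; h=lambda d,z:[-d*np.cos(th),80-d*np.sin(th),z]
    return iso(v,np.array([h(110,67.5),[0,-72+v[4]*1000,56.5],h(70,112),[0,80,v[5]*1000]])/1000)
cor=np.array([[75,-150,0],[-75,-150,0],[75,150,0],[-75,150,0]])/1000
tc=np.array([T(532,25),T(693,265),T(42,330),T(203,580)])
def f(v,full=False):
    m=model(v);e=[]
    for i,k in enumerate(['hh','th','knobtop','piv']):
        e+=[proj(ct,m[i])[0]-both[k][0]+0*v[:2],proj(cs,m[i])[0]-both[k][1]]
    C=cor.copy();C[:,2]=.008
    e+=list(proj(ct,iso(v,C))-tc)
    c2=proj(cs,iso(v,C)); 
    e+=[c2[0]-S(667,400),c2[1]-S(455,588)]
    return np.array(e)
s=least_squares(lambda v:f(v).ravel(),[.5,-.25,.5,0,0,.08],loss='soft_l1')
print(s.x.round(4));print(f(s.x).round(1).tolist())
np.save('v.npy',s.x)
for d in [0]: print(model(s.x).round(4))
E
```

```text
hh [ 0.4082 -0.2768  0.067 ] [ 0.  -0.4] [-0.3  0. ]
th [ 0.5485 -0.31    0.0566] [ 0.  -0.2] [-0.2  0. ]
knobtop [ 0.4344 -0.2438  0.1108] [-0.  0.] [ 0. -0.]
piv [ 0.4765 -0.19    0.0784] [ 0.  -0.4] [-0.3  0. ]
s1 [ 0.5828 -0.2431  0.0145] [ 0.  -0.2] [-0.1  0. ]
s2 [ 0.4738 -0.3086  0.0142] [ 0.  -0.3] [-0.2  0. ]
s3 [ 0.6492 -0.3521  0.0147] [ 0.1 -0.4] [-0.3  0. ]
s4 [ 0.5404 -0.4182  0.0143] [ 0.1 -0.4] [-0.3  0. ]
[ 0.5225 -0.2645  0.5422  0.2881  0.0198  0.0832]
[[0.2, 0.1], [-1.0, 0.1], [-0.3, -0.6], [0.2, -0.4], [1.7, 0.2], [0.1, 1.2], [2.6, -2.5], [2.8, 0.1], [-0.1, -0.7], [-0.3, 1.0], [-1.9, 0.5], [-2.6, 0.9], [0.5, -1.2], [-1.7, 0.4]]
[[ 0.407  -0.2772  0.0675]
 [ 0.5495 -0.3092  0.0565]
 [ 0.434  -0.2476  0.112 ]
 [ 0.4812 -0.196   0.0832]]
```

Request:
play_rows:
  translation:
    - [0.026, -0.0203, 0.0043]
    - [0.026, -0.0203, 0.0043]
    - [0.026, -0.0203, 0.0043]
    - [0.026, -0.0203, 0.0043]
    - [0.026, -0.0203, 0.0043]
    - [0.026, -0.0203, 0.0043]
    - [0.026, -0.0203, 0.0043]
    - [0.026, -0.0203, 0.0043]
    - [0.026, -0.0203, 0.0043]
    - [0.026, -0.0203, 0.0043]
    - [0.026, -0.0203, 0.0043]
    - [0.026, -0.0203, 0.0043]
    - [0.026, -0.0203, 0.0043]
    - [0.026, -0.0203, 0.0043]
    - [0, 0, 0]
    - [0, 0, 0]
    - [0, 0, 0]
    - [0, 0, 0]
    - [0, 0, 0]
    - [0, 0, 0]
  delta_rot:
    - [0, 0, 0]
    - [0, 0, 0]
    - [0, 0, 0]
    - [0, 0, 0]
    - [0, 0, 0]
    - [0, 0, 0]
    - [0, 0, 0]
    - [0, 0, 0]
    - [0, 0, 0]
    - [0, 0, 0]
    - [0, 0, 0]
    - [0, 0, 0]
    - [0, 0, 0]
    - [0, 0, 0]
    - [0, 0, -9.5]
    - [0, 0, -9.5]
    - [0, 0, -9.5]
    - [0, 0, -9.5]
    - [0, 0, 0]
    - [0, 0, 0]
  grip: [1, 1, 1, 1, 1, 1, 1, 1, 1, 1, 1, 1, 1, 1, 1, 1, 1, 1, 1, 1]
  squeeze: 15

```text
clock: 3.3
tool_pos: [0.4341, -0.2456, 0.2426]
eef_rot: [0.901, 0.434, 0.0, 0.0]
contact_force: [-0.5, -0.7, 0.2]
opening: 1.0
finger_force: 0.0
```

```bash
cat >> h.py <<'E'
def tool():
    s=r.get_state();M=R.from_quat(s['eef_rot']).as_matrix()
    print('t',round(s['clock'],2),'tcp',np.round(s['tool_pos'],4),'yaw_y',np.degrees(np.arctan2(M[1,1],M[0,1])).round(1),'z',M[:,2].round(3),'F',np.round(s['contact_force'],1),'op',round(float(s['opening']),3),'q',np.round(s['q'],2))
    return np.array(s['tool_pos']),M
def shift(target):
    p,M=tool();print('tool shift',(M.T@(np.asarray(target)-p)).round(4))
E
python3 - <<'E'
from h import *
shift([.434,-.2445,.142])
im=r.snapshot('wrist');cv2.imwrite('pics/w1.png',im)
c=r.get_calibration('wrist');v=[0,0,0]
for n,P in dict(knob=[.434,-.2445,.112],piv=[.4765,-.19,.078],hh=[.4082,-.2768,.067],th=[.5485,-.31,.0566]).items(): print(n,proj(c,P).round(0))
E
```

```text
t 3.3 tcp [ 0.4341 -0.2456  0.2426] yaw_y -38.5 z [ 0. -0. -1.] F [-0.5 -0.7  0.2] op 1.0 q [ 0.6   0.63 -0.29  2.    0.32  0.56 -0.58]
tool shift [ 0.0008 -0.0008  0.1006]
knob [[317. 216.]]
piv [[317. 111.]]
hh [[317. 242.]]
th [[472. 171.]]
```

View pics/w1.png

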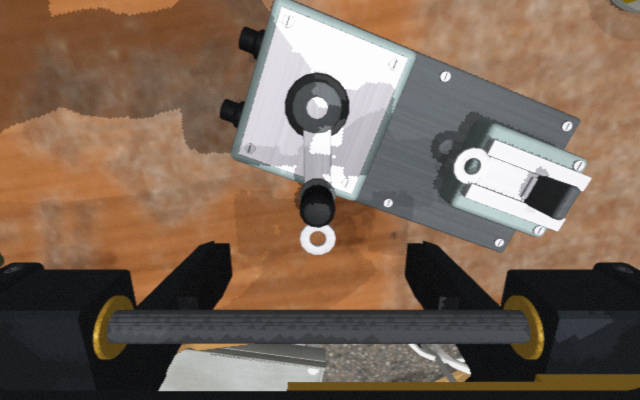

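The wrist view puts the pivot at (316,106), knob (317,207), handle eye (318,239) and tongue eye (472,167). The fit predicts these to within about 4 px, so I'll descend and grip the knob.

Request:
play_rows:
  translation:
    - [0.0008, -0.0008, 0.02]
    - [0, 0, 0.02]
    - [0, 0, 0.02]
    - [0, 0, 0.02]
    - [0, 0, 0.02]
    - [0, 0, 0]
    - [0, 0, 0]
    - [0, 0, 0]
    - [0, 0, 0]
    - [0, 0, 0]
    - [0, 0, 0]
    - [0, 0, 0]
  delta_rot:
    - [0, 0, 0]
    - [0, 0, 0]
    - [0, 0, 0]
    - [0, 0, 0]
    - [0, 0, 0]
    - [0, 0, 0]
    - [0, 0, 0]
    - [0, 0, 0]
    - [0, 0, 0]
    - [0, 0, 0]
    - [0, 0, 0]
    - [0, 0, 0]
  grip: [1, 1, 1, 1, 1, 1, -1, -1, -1, -1, -1, -1]
  squeeze: 15

```text
clock: 4.85
tool_pos: [0.4339, -0.2444, 0.1426]
eef_rot: [0.9, 0.435, 0.0, 0.0]
contact_force: [0.2, 0.3, -0.5]
opening: 0.342
finger_force: 0.0
```

Run:
```python
from h import *
p,M=tool()
piv=np.array([.4765,-.19]);d=p[:2]-piv;print(np.hypot(*d),np.degrees(np.arctan2(d[1],d[0])))
# constant tool-frame row: rotate handle 8.5deg ccw about pivot
n=8;a0=np.arctan2(d[1],d[0]);da=(np.radians(301.2-360)-a0)/n;print('per row deg',np.degrees(da))
for A in (da,):
    q=piv+R.from_euler('z',A).as_matrix()[:2,:2]@d
    print((M.T@np.r_[q-p[:2],0]).round(5))
print(M.round(3).tolist())
```

```text
t 4.85 tcp [ 0.4339 -0.2444  0.1426] yaw_y -38.4 z [ 0. -0. -1.] F [ 0.2  0.3 -0.5] op 0.342 q [ 0.52  0.81 -0.17  2.07  0.42  0.3  -0.66]
0.06904668256836104 -128.0567487571723
per row deg 8.657093594646536
[0.00084 0.01039 0.     ]
[[0.621, 0.784, 0.0], [0.784, -0.621, -0.0], [-0.0, 0.0, -1.0]]
```

Request:
play_rows:
  translation:
    - [0, 0, 0]
    - [0, 0, 0]
    - [0, 0, 0]
    - [0.0002, 0.0052, 0]
    - [0.0002, 0.0052, 0]
    - [0.0002, 0.0052, 0]
    - [0.0002, 0.0052, 0]
    - [0.0002, 0.0052, 0]
    - [0.0002, 0.0052, 0]
    - [0.0002, 0.0052, 0]
    - [0.0002, 0.0052, 0]
    - [0, 0, 0]
  delta_rot:
    - [0, 0, 0]
    - [0, 0, 0]
    - [0, 0, 0]
    - [0, 0, -4.33]
    - [0, 0, -4.33]
    - [0, 0, -4.33]
    - [0, 0, -4.33]
    - [0, 0, -4.33]
    - [0, 0, -4.33]
    - [0, 0, -4.33]
    - [0, 0, -4.33]
    - [0, 0, 0]
  grip: [-1, -1, -1, -1, -1, -1, -1, -1, -1, -1, -1, -1]
  squeeze: 15

```text
clock: 6.35
tool_pos: [0.4727, -0.2595, 0.1426]
eef_rot: [0.73, 0.683, 0.0, 0.001]
contact_force: [2.3, -1.5, -0.8]
opening: 0.287
finger_force: 15.0
```

Run:
```python
from h import *
p,M=tool()
piv=np.array([.4765,-.19]);d=p[:2]-piv;print(np.hypot(*d),np.degrees(np.arctan2(d[1],d[0])))
```

```text
t 6.35 tcp [ 0.4727 -0.2595  0.1426] yaw_y -3.8 z [ 0.001 -0.    -1.   ] F [ 2.3 -1.5 -0.8] op 0.287 q [ 0.63  0.85 -0.36  1.94  0.62  0.46 -0.25]
0.06955505069877256 -93.10324716158954
```

Request:
play_rows:
  translation:
    - [0.0002, 0.0052, 0]
    - [0.0002, 0.0052, 0]
    - [0.0002, 0.0052, 0]
    - [0.0002, 0.0052, 0]
    - [0.0002, 0.0052, 0]
    - [0.0002, 0.0052, 0]
    - [0.0002, 0.0052, 0]
    - [0.0002, 0.005, 0]
    - [0, 0, 0]
    - [0, 0, 0]
  delta_rot:
    - [0, 0, -4.33]
    - [0, 0, -4.33]
    - [0, 0, -4.33]
    - [0, 0, -4.33]
    - [0, 0, -4.33]
    - [0, 0, -4.33]
    - [0, 0, -4.33]
    - [0, 0, -4.33]
    - [0, 0, 0]
    - [0, 0, 0]
  grip: [-1, -1, -1, -1, -1, -1, -1, -1, -1, -1]

```text
clock: 7.6
tool_pos: [0.513, -0.25, 0.1426]
eef_rot: [0.494, 0.869, 0.0, 0.001]
contact_force: [5.6, -3.1, -3.7]
opening: 0.286
finger_force: 15.0
```

Run:
```python
from h import *
p,M=tool()
piv=np.array([.4765,-.19]);d=p[:2]-piv;print(np.hypot(*d),np.degrees(np.arctan2(d[1],d[0])))
```

```text
t 7.6 tcp [ 0.513  -0.25    0.1426] yaw_y 30.8 z [ 0.003 -0.001 -1.   ] F [ 5.6 -3.1 -3.7] op 0.286 q [ 0.68  0.9  -0.54  1.84  0.77  0.62  0.2 ]
0.07017249239611374 -58.69358242599979
```

Request:
play_rows:
  translation:
    - [0, 0, 0]
    - [0, 0, 0]
    - [0, 0, 0]
    - [0, 0, -0.02]
    - [0, 0, -0.04]
    - [0, 0, -0.04]
    - [-0.026, 0, 0]
    - [-0.026, 0, 0]
    - [-0.026, 0, 0]
    - [-0.026, 0, 0]
    - [-0.026, 0, 0]
    - [0, 0, 0]
    - [0, 0, 0]
    - [0, 0, 0]
    - [0, 0, 0]
    - [0, 0, 0]
    - [0, 0, 0]
    - [0, 0, 0]
    - [0, 0, 0]
    - [0, 0, 0]
  delta_rot:
    - [0, 0, 0]
    - [0, 0, 0]
    - [0, 0, 0]
    - [0, 0, 0]
    - [0, 0, 0]
    - [0, 0, 0]
    - [0, 0, 0]
    - [0, 0, 0]
    - [0, 0, 0]
    - [0, 0, 0]
    - [0, 0, 0]
    - [0, 0, 9.96]
    - [0, 0, 9.96]
    - [0, 0, 9.96]
    - [0, 0, 9.96]
    - [0, 0, 9.96]
    - [0, 0, 9.96]
    - [0, 0, 9.96]
    - [0, 0, 9.96]
    - [0, 0, 9.96]
  grip: [0.2, 0.2, 0.2, 0.2, 0.2, 0.2, 0.2, 0.2, 0.2, 0.2, 0.2, 0.2, 0.2, 0.2, 0.2, 0.2, 0.2, 0.2, 0.2, 0.2]

```text
clock: 10.1
tool_pos: [0.5782, -0.3605, 0.2422]
eef_rot: [0.964, 0.267, -0.0, -0.001]
contact_force: [-0.6, -0.0, -0.1]
opening: 0.598
finger_force: 0.0
```

Run:
```python
from h import *
shift([.5796,-.3613,.138])
for c in ('top','side','wrist'): cv2.imwrite(f'pics/b_{c}.png',r.snapshot(c))
c=r.get_calibration('wrist')
for n,P in dict(tab=[.5796,-.3613,.0955],piv=[.4765,-.19,.078],hh=[.5335,-.284,.067],th=[.5485,-.31,.0566]).items(): print(n,proj(c,P).round(0))
```

```text
t 10.1 tcp [ 0.5782 -0.3605  0.2422] yaw_y -59.1 z [-0.001  0.001 -1.   ] F [-0.6 -0.  -0.1] op 0.598 q [ 0.62  0.84 -0.26  1.43  0.25  0.9  -0.74]
tool shift [0.0008 0.0015 0.1042]
tab [[321. 208.]]
piv [[ 70. 199.]]
hh [[212. 195.]]
th [[251. 193.]]
```

View pics/b_wrist.png

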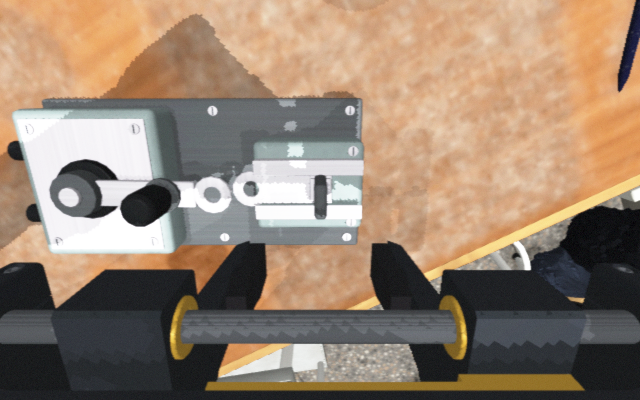

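The wrist view shows the pivot at (71,194), handle eye about (212,194), tongue eye about (250,188) and tab about (320,195). The handle looks slightly short of off, so I'll zoom in.

Run:
```python
import cv2
im=cv2.imread('pics/b_wrist.png')[140:260,180:380]
cv2.imwrite('pics/b_wz.png',cv2.resize(im,None,fx=4,fy=4,interpolation=cv2.INTER_CUBIC))
```

```text
(no output)
```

View pics/b_wz.png

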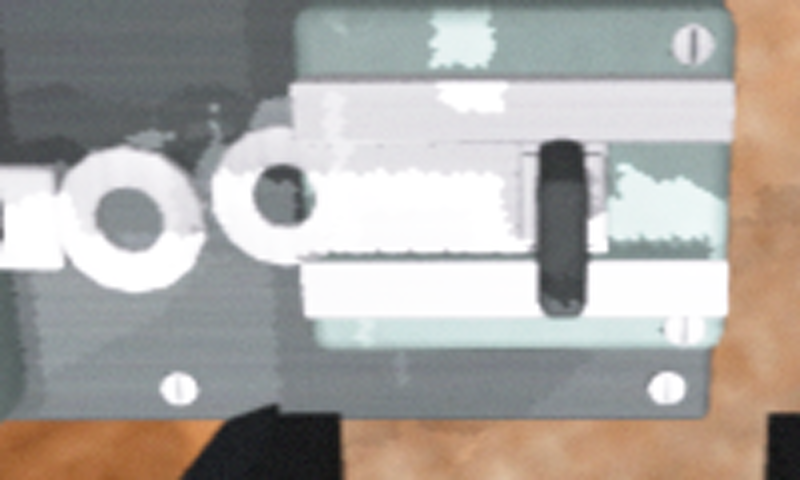

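Run:
```python
from h import *
c=r.get_calibration('wrist');tool()
def bp(c,p,z):
    return least_squares(lambda P:proj(c,[P[0],P[1],z])[0]-p,[.5,-.3]).x
S=[bp(c,p,.0143) for p in [(212,111),(350,110.5),(224.75,237),(346.5,237)]]
print(np.round(S,4))
m1=(S[0]+S[2])/2;m2=(S[1]+S[3])/2
ux=(S[0]-S[2]+S[1]-S[3]);print('yaw from x',np.degrees(np.arctan2(ux[1],ux[0])))
u2=(S[2]-S[3]);u1=S[0]-S[1];print('y dirs',[np.degrees(np.arctan2(u[1],u[0]))-90 for u in(u1,u2)],m1,m2)
yaw=np.radians(31.2);X=np.array([np.cos(yaw),np.sin(yaw)]);Y=np.array([-X[1],X[0]])
for n,p,z in [('piv',(71,194.5),.078),('hh',(212.3,194.8),.0675),('th',(250.8,189),.0565),('tab',(320.7,201.5),.0955)]:
    w=bp(c,p,z);print(n,w.round(4),'x',((w-(m1+m2)/2)@X).round(4),'y',((w-(m1+m2)/2)@Y).round(4))
```

```text
t 10.25 tcp [ 0.5785 -0.3606  0.2424] yaw_y -58.6 z [-0.001  0.    -1.   ] F [ 0.6 -0.2 -0.4] op 0.598 q [ 0.62  0.84 -0.26  1.43  0.25  0.91 -0.74]
[[ 0.5842 -0.2407]
 [ 0.6512 -0.3495]
 [ 0.4763 -0.3076]
 [ 0.5427 -0.416 ]]
yaw from x 31.66686895507691
y dirs [np.float64(31.6673696941087), np.float64(31.514192490565605)] [ 0.5302155  -0.27418155] [ 0.59697852 -0.38274162]
piv [ 0.4802 -0.1892] x 0.0008 y 0.1623
hh [ 0.5342 -0.2838] x -0.002 y 0.0535
th [ 0.5514 -0.3082] x 0.0001 y 0.0236
tab [ 0.5838 -0.3586] x 0.0016 y -0.0362
```

Request:
play_rows:
  translation:
    - [0.001, -0.0322, 0]
    - [0, -0.0322, 0]
    - [0, -0.0321, 0]
    - [0, -0.0321, 0]
    - [0, 0, 0.02]
    - [0, 0, 0.02]
    - [0, 0, 0.02]
    - [0, 0, 0.02]
    - [0, 0, 0.02]
    - [0, 0, 0]
    - [0, 0, 0]
    - [0, 0, 0]
    - [0, 0, 0]
    - [0, 0, 0]
    - [0, 0, 0]
    - [0, 0, 0]
    - [0, 0, 0]
  delta_rot:
    - [0, 0, 0]
    - [0, 0, 0]
    - [0, 0, 0]
    - [0, 0, 0]
    - [0, 0, 0]
    - [0, 0, 0]
    - [0, 0, 0]
    - [0, 0, 0]
    - [0, 0, 0]
    - [0, 0, 0]
    - [0, 0, 0]
    - [0, 0, 0]
    - [0, 0, 0]
    - [0, 0, 0]
    - [0, 0, 0]
    - [0, 0, 0]
    - [0, 0, 0]
  grip: [0.2, 0.2, 0.2, 0.2, 0.2, 0.2, 0.2, 0.2, 0.2, 0.2, -1, -1, -1, -1, -1, -1, -1]
  squeeze: 15

```text
clock: 12.38
tool_pos: [0.5127, -0.25, 0.1432]
eef_rot: [0.963, 0.27, 0.0, -0.0]
contact_force: [-1.9, 2.0, 6.2]
opening: 0.288
finger_force: 15.0
```

Request:
play_rows:
  translation:
    - [0.0006, 0, 0]
    - [0.0006, 0, 0]
    - [0, 0, 0]
    - [0, 0, 0]
    - [0, 0, 0]
  delta_rot:
    - [0, 0, 0]
    - [0, 0, 0]
    - [0, 0, 0]
    - [0, 0, 0]
    - [0, 0, 0]
  grip: [-1, -1, -1, -1, -1]

```text
clock: 13.0
tool_pos: [0.5129, -0.25, 0.1431]
eef_rot: [0.963, 0.269, -0.001, -0.0]
contact_force: [-3.5, 1.2, 7.4]
opening: 0.284
finger_force: 15.0
```

Request:
play_rows:
  translation:
    - [0.0005, 0, 0]
    - [0.0005, 0, 0]
    - [0.0005, 0, 0]
    - [0, 0, 0]
    - [0, 0, 0]
    - [0, 0, 0]
  delta_rot:
    - [0, 0, 0]
    - [0, 0, 0]
    - [0, 0, 0]
    - [0, 0, 0]
    - [0, 0, 0]
    - [0, 0, 0]
  grip: [-1, -1, -1, -1, -1, -1]

```text
clock: 13.75
tool_pos: [0.5134, -0.2497, 0.1431]
eef_rot: [0.963, 0.269, -0.002, -0.0]
contact_force: [-5.0, 0.3, 8.4]
opening: 0.288
finger_force: 15.0
```

Run:
```python
from h import *
tool()
```

```text
t 13.75 tcp [ 0.5134 -0.2497  0.1431] yaw_y -58.7 z [-0.003 -0.001 -1.   ] F [-5.   0.3  8.4] op 0.288 q [ 0.48  0.85 -0.18  1.85  0.31  0.47 -0.95]
```

Request:
play_rows:
  translation:
    - [0.0004, 0, 0]
    - [0.0004, 0, 0]
    - [0, 0, 0]
    - [0, 0, 0]
    - [0, 0, 0]
    - [0, 0, 0]
    - [0, 0, 0]
    - [0, 0, -0.02]
    - [0, 0, -0.04]
    - [0, 0, -0.04]
    - [0, 0.02, 0]
    - [0, 0.02, 0]
    - [0, 0, 0]
    - [0, 0, 0]
  delta_rot:
    - [0, 0, 0]
    - [0, 0, 0]
    - [0, 0, 0]
    - [0, 0, 0]
    - [0, 0, 0]
    - [0, 0, 0]
    - [0, 0, 0]
    - [0, 0, 0]
    - [0, 0, 0]
    - [0, 0, 0]
    - [0, 0, 0]
    - [0, 0, 0]
    - [0, 0, 0]
    - [0, 0, 0]
  grip: [-1, -1, -1, -1, 0.2, 0.2, 0.2, 0.2, 0.2, 0.2, 0.2, 0.2, 0.2, 0.2]

```text
clock: 15.5
tool_pos: [0.5361, -0.282, 0.2422]
eef_rot: [0.963, 0.27, -0.0, -0.001]
contact_force: [0.2, 0.1, 0.0]
opening: 0.599
finger_force: 0.0
```

Run:
```python
from h import *
shift([.5805,-.3598,.138])
im=r.snapshot('wrist');cv2.imwrite('pics/c_w.png',im)
cv2.imwrite('pics/c_wz.png',cv2.resize(im[90:260,100:500],None,fx=2,fy=3,interpolation=cv2.INTER_CUBIC))
```

```text
t 15.5 tcp [ 0.5361 -0.282   0.2422] yaw_y -58.7 z [-0.001  0.001 -1.   ] F [0.2 0.1 0. ] op 0.599 q [ 0.55  0.74 -0.26  1.68  0.26  0.75 -0.85]
tool shift [-0.0024  0.0897  0.104 ]
```

View pics/c_wz.png

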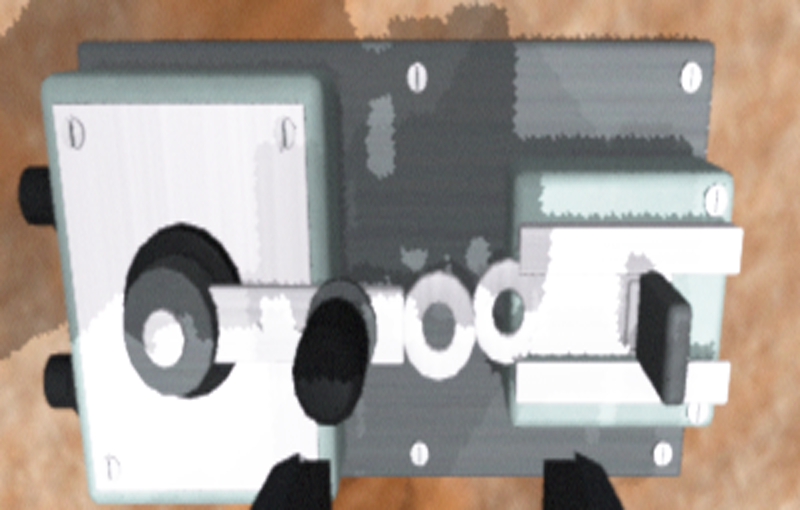

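Zoomed, the handle eye is at (438,326), tongue eye (508,311), tab top (678,352) and plate screws (417,77), (691,77), (420,454), (662,454). Next I compute the offsets.

```bash
cat >> h.py <<'E'
def bp(c,p,z):
    return least_squares(lambda P:proj(c,[P[0],P[1],z])[0]-p,[.5,-.3]).x
def analyse(c,scr,pts):
    S=[bp(c,p,.0143) for p in scr]; m=sum(S)/4
    ux=S[0]-S[2]+S[1]-S[3];yaw=np.arctan2(ux[1],ux[0]);uy=S[0]-S[1]+S[2]-S[3]
    print('yaw',np.degrees([yaw,np.arctan2(uy[1],uy[0])-np.pi/2]).round(2),'m',m.round(4))
    yaw=(yaw+np.arctan2(uy[1],uy[0])-np.pi/2)/2
    X=np.array([np.cos(yaw),np.sin(yaw)]);Y=np.array([-X[1],X[0]])
    for n,p,z in pts:
        w=bp(c,p,z);print(n,w.round(4),'iso x',((w-m)@X).round(4),'y',((w-m)@Y).round(4))
E
python3 - <<'E'
from h import *
c=r.get_calibration('wrist')
Z=lambda x,y:(x/2+100,y/3+90)
analyse(c,[Z(417,77),Z(691,77),Z(420,454),Z(662,454)],[('cap',Z(163,337),.078),('hh',Z(438,326),.0675),('th',Z(508,311),.0565),('tab',Z(678,352),.0955)])
E
```

```text
yaw [31.43 31.38] m [ 0.5636 -0.3278]
cap [ 0.478  -0.1879] iso x -0.0002 y 0.164
hh [ 0.5352 -0.282 ] iso x -0.0004 y 0.0539
th [ 0.5519 -0.3072] iso x 0.0007 y 0.0237
tab [ 0.5835 -0.3574] iso x 0.0015 y -0.0356
```

Request:
play_rows:
  translation:
    - [-0.002, 0.03, 0]
    - [0, 0.03, 0]
    - [0, 0.0295, 0]
    - [0, 0, 0.021]
    - [0, 0, 0.021]
    - [0, 0, 0.021]
    - [0, 0, 0.021]
    - [0, 0, 0.02]
    - [0, 0, 0]
  delta_rot:
    - [0, 0, 0]
    - [0, 0, 0]
    - [0, 0, 0]
    - [0, 0, 0]
    - [0, 0, 0]
    - [0, 0, 0]
    - [0, 0, 0]
    - [0, 0, 0]
    - [0, 0, 0]
  grip: [0.2, 0.2, 0.2, 0.2, 0.2, 0.2, 0.2, 0.2, 0.2]

```text
clock: 16.68
tool_pos: [0.5802, -0.3597, 0.1365]
eef_rot: [0.963, 0.27, -0.001, -0.001]
contact_force: [-0.2, -0.2, 0.9]
opening: 0.6
finger_force: 0.0
```

Run:
```python
from h import *
tool()
im=r.snapshot('wrist');cv2.imwrite('pics/d0.png',im)
```

```text
t 16.68 tcp [ 0.5802 -0.3597  0.1365] yaw_y -58.7 z [-0.003  0.002 -1.   ] F [-0.2 -0.2  0.9] op 0.6 q [ 0.61  0.98 -0.23  1.48  0.3   0.72 -0.78]
```

Request:
play_rows:
  translation:
    - [0, 0, 0]
    - [0, 0, 0]
    - [0, 0, 0]
    - [0, 0, 0]
    - [0, 0, 0]
    - [0, 0, 0]
    - [0, 0, 0]
    - [0, 0, 0]
    - [0, 0, 0]
    - [0, 0, 0]
  delta_rot:
    - [0, 0, 0]
    - [0, 0, 0]
    - [0, 0, 0]
    - [0, 0, 0]
    - [0, 0, 0]
    - [0, 0, 0]
    - [0, 0, 0]
    - [0, 0, 0]
    - [0, 0, 0]
    - [0, 0, 0]
  grip: [-1, -1, -1, -1, -1, -1, -1, -1, -1, -1]
  squeeze: 10

```text
clock: 17.98
tool_pos: [0.5813, -0.3606, 0.1387]
eef_rot: [0.963, 0.269, 0.0, 0.0]
contact_force: [-0.9, -0.4, 3.1]
opening: 0.112
finger_force: 10.0
```

Run:
```python
from h import *
tool()
a=cv2.imread('pics/d0.png');im=r.snapshot('wrist')
cv2.imwrite('pics/d.png',np.vstack([a[100:400],im[100:400]])[:, :])
```

```text
t 17.98 tcp [ 0.5813 -0.3606  0.1387] yaw_y -58.7 z [ 0. -0. -1.] F [-0.9 -0.4  3.1] op 0.112 q [ 0.61  0.97 -0.24  1.48  0.3   0.72 -0.78]
```

View pics/d.png

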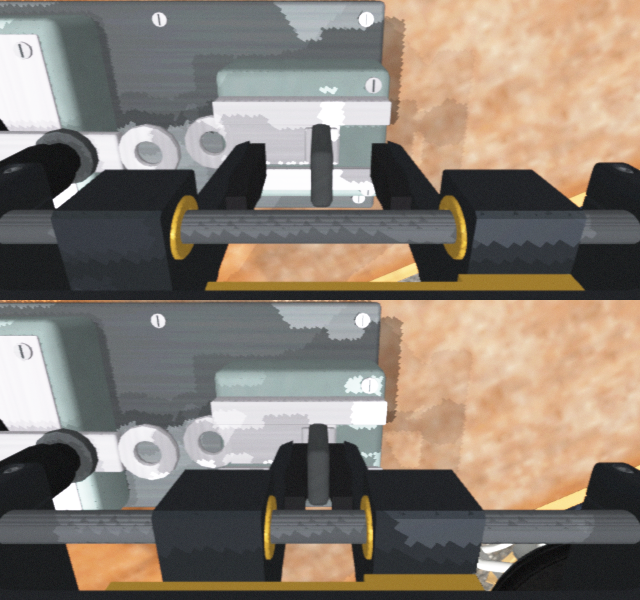

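Tab is gripped (opening 9.9 mm) and the tongue has not moved: the eyes are at (149,252) and (210,241). I'll slide it in 30 mm.

Request:
play_rows:
  translation:
    - [0, -0.003, 0]
    - [0, -0.003, 0]
    - [0, -0.003, 0]
    - [0, -0.003, 0]
    - [0, -0.003, 0]
    - [0, -0.003, 0]
    - [0, -0.003, 0]
    - [0, -0.003, 0]
    - [0, -0.003, 0]
    - [0, -0.003, 0]
    - [0, 0, 0]
    - [0, 0, 0]
    - [0, 0, 0]
  delta_rot:
    - [0, 0, 0]
    - [0, 0, 0]
    - [0, 0, 0]
    - [0, 0, 0]
    - [0, 0, 0]
    - [0, 0, 0]
    - [0, 0, 0]
    - [0, 0, 0]
    - [0, 0, 0]
    - [0, 0, 0]
    - [0, 0, 0]
    - [0, 0, 0]
    - [0, 0, 0]
  grip: [-1, -1, -1, -1, -1, -1, -1, -1, -1, -1, -1, -1, -1]

```text
clock: 19.65
tool_pos: [0.5654, -0.3344, 0.1386]
eef_rot: [0.963, 0.27, -0.0, -0.0]
contact_force: [-0.8, -0.0, 5.6]
opening: 0.113
finger_force: 10.0
```

Run:
```python
from h import *
p,M=tool();d=p-[.5813,-.3606,.1387];print((M.T@d).round(4))
```

```text
t 19.65 tcp [ 0.5654 -0.3344  0.1386] yaw_y -58.7 z [-0.001  0.001 -1.   ] F [-0.8 -0.   5.6] op 0.113 q [ 0.58  0.94 -0.23  1.57  0.3   0.66 -0.82]
[ 0.     -0.0306  0.0001]
```

Request:
play_rows:
  translation:
    - [0, 0, 0]
    - [0, 0, 0]
    - [0, 0, 0]
    - [0, 0, -0.02]
    - [0, 0, -0.04]
    - [0, 0, -0.04]
    - [0, -0.03, 0]
    - [0, -0.03, 0]
    - [0, 0, 0]
    - [0, 0, 0]
  delta_rot:
    - [0, 0, 0]
    - [0, 0, 0]
    - [0, 0, 0]
    - [0, 0, 0]
    - [0, 0, 0]
    - [0, 0, 0]
    - [0, 0, 0]
    - [0, 0, 0]
    - [0, 0, 0]
    - [0, 0, 0]
  grip: [-0.2, -0.2, -0.2, -0.2, -0.2, -0.2, -0.2, -0.2, -0.2, -0.2]

```text
clock: 20.9
tool_pos: [0.5352, -0.2845, 0.2396]
eef_rot: [0.963, 0.269, 0.001, 0.001]
contact_force: [-0.1, 0.1, -0.7]
opening: 0.396
finger_force: 0.0
```

Run:
```python
from h import *
p,M=tool();im=r.snapshot('wrist');cv2.imwrite('pics/e.png',im)
c=r.get_calibration('wrist');print('eye rel tool',(M.T@(np.array(c['eye'])-p)).round(3))
print(proj(c,[.534,-.283,.06]),[proj(c,S)[0].round(0) for S in ([.5828,-.2431,.0145],[.4738,-.3086,.0142],[.6492,-.3521,.0147],[.5404,-.4182,.0143])])
t=r.snapshot('top');cv2.imwrite('pics/e_top.png',t);u=proj(r.get_calibration('top'),[.534,-.283,.06])[0].astype(int);print(u)
big=cv2.resize(im[90:260,160:480],None,fx=2.5,fy=2.5,interpolation=cv2.INTER_CUBIC)
tt=cv2.resize(t[u[1]-17:u[1]+18,u[0]-40:u[0]+40],None,fx=5,fy=5,interpolation=cv2.INTER_CUBIC)
out=np.zeros((600,800,3),np.uint8);out[:425]=big;out[425:600,:400]=tt;cv2.imwrite('pics/ez.png',out)
```

```text
t 20.9 tcp [ 0.5352 -0.2845  0.2396] yaw_y -58.8 z [ 0.002 -0.002 -1.   ] F [-0.1  0.1 -0.7] op 0.396 q [ 0.56  0.75 -0.26  1.69  0.26  0.74 -0.85]
eye rel tool [ 0.079 -0.    -0.081]
[[316.07889361 196.41563345]] [array([307., 117.]), array([307., 243.]), array([445., 117.]), array([431., 243.])]
[382 188]
```

View pics/ez.png

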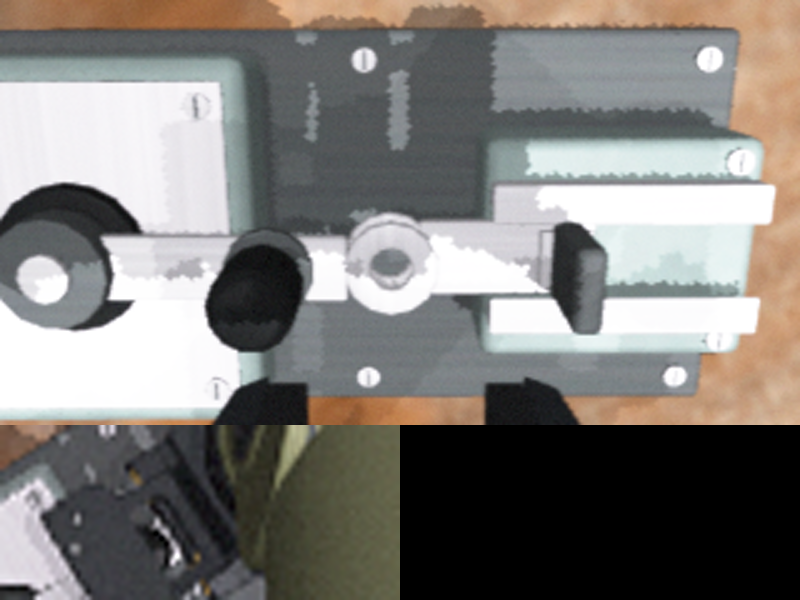

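The final wrist view shows both eyes concentric at zoom (391,265). The tongue eye's rim is offset only by the expected parallax, so alignment is within about 1 mm. The gripper is clear, so I'm handing in.

```bash
python3 -c "
from plant import r
print(r.finish_job())"
```

```text
the job is handed in; nothing more can be done
None
```

I swung the handle to off and slid the tongue in until its hole sat under the handle's, within about 1 mm in the last wrist picture. Both are released, nothing else was touched, and the job was handed in at about 21 s; no verdict came back.

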